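# Rack a freshly primed carburettor plate to dry

### The arm

A 6-joint arm with a two-finger parallel gripper is mounted at the origin on a cart in front of the work surface, level with it; the furniture and walls round the work are solid. World frame = base frame: x ahead of the robot, y to its left, z up, the work surface at z = 0. Lengths are in m, angles in degrees, forces in N, time in s.
With the tool pointing down it reaches from about 0.25 to 0.775 m from the base axis. Payload 4 kg.
Tool frame: the origin (TCP) lies between the finger pads; the fingertips stand 8 mm ahead of it and the grasp point (between the pads) lies 11 mm behind it (bot.tcp_to_tips is the distance from the TCP to the fingertips, in m); z points along the fingers, y is the line along which they close (so a half turn about z gives the same grasp; the last joint's range is limited). The gripper opens to 85 mm and grips with 20 to 120 N. Pads are 22 mm wide; open, the fingers measure 114 mm over their backs; the gripper's body (76 mm by 85 mm) begins 54 mm behind the grasp point. The pads swing forward as they close: fully open they stand 13 mm farther back than shut.
Start: joints at [-69.506, 4.996, 78.535, -0, 96.463, -5.907], TCP at [0.245, -0.493, 0.239] pointing down, gripper open.
Joint ranges: [-177.83, 177.83], [-43.37, 116.18], [15.69, 146.23], [-61.86, 241.86], [9.47, 152.12], [-147.06, 147.06]. Speed limits (degrees/s): [159.86, 159.86, 180, 180, 180, 180].

### API

Orientations are given as [roll, pitch, yaw] about the fixed x, y, z axes, in that order (R = Rz(yaw) Ry(pitch) Rx(roll)).
In Python, from plant import bot, grab_frame, camera_info, spotter gives the robot as it stands. The module is installed in compiled form; this text tells all that it offers.
- The arm moves only by the tool step_arm, never from a script. Its argument "deltas" is a list of rows, each a list of 3 entries, a list of its own where there are three numbers: the gripper's target within -1 to 1 (fully open at 1, half-way at 0, shut at -1), then the shift along the world's x, y, z in m, then the turn, a rotation vector about the world's x, y, z in degrees. In form: [[grip, [x, y, z], [ax, ay, az]], ...]. A call has 1 to 12 rows; each row is the pose to reach, as a shift and turn from the pose commanded when the call began; what a row does not reach only later rows make up. A row lasts 1/10 s, in which the tool goes at most 50 mm and 8.59 degrees, less where a joint would pass 70% of its speed; a pose out of reach is approached as far as the arm can. A call with a gripper value outside its range is refused whole. The fingers move at their own pace and stop on an object; "newtons" is the grip in N (left out, the last holds). Time passes only in rows, so rows that repeat a pose let the fingers close. It gives the time, the measured TCP pose, the force, the opening and the grip force at its end, in the units of the state.
- bot.state(): the state, without advancing time (a new reading comes with each control period).
- grab_frame(name): name is "side" or "top" or "wrist"; returns (picture, depth): 420x560x3 uint8, red, green, blue; 420x560 float32, m along the optical axis (not along the pixel's ray), 0 where there is no reading.
- camera_info(name): a dict with "camera_matrix" (3x3 intrinsics, pixels), "pose" (4x4, takes a point from camera to world coordinates). Camera axes: x right, y up, looking along -z (the intrinsics and any distortion apply to the point x, -y, -z); pixel columns grow to the right and rows downward; lengths in m; the calibration is good to about 2 mm. A picture is of the moment at which its call begins: read the wrist's pose just before it. camera_info takes no time and is no camera call; for the wrist camera it gives the pose at the moment of the call.
- bot.finish_job(): hands the job in; it is judged then, once.
Trained networks look in the newest picture that a camera, given by its name, has taken for a name from the list of things; names that differ only in an ending like _2 or _b are one class to them, and where a whole thing is asked for, a point or a joint stands for the part that bears it (a point fixed in the world has none). Each returns a list of dicts, best first, with "conf" (0 to 1); they miss things now and then, are a little off and sometimes report something else, mostly with a low value. They report only what shows in the picture. A call takes as long as a camera call.
- spotter.masks_of(label, camera): "mask" (420x560 bool, what is visible of it) and "position" ([column, row] in pixels, amid what is visible of it).
The state is a dict: "clock": time; "q": joint angles; "dq": joint speeds; "tau": joint torques, N m; "tcp_pos": TCP position; "tool_rot": TCP orientation; "force": force on the tool from outside, world axes, zero at the start; "torque": the same for the moment, N m; "opening": opening from 0.0 (shut) to 1.0 (fully open); "gripper_force": force on a finger pad.
Only numpy, scipy, OpenCV 4.12 (cv2) and the standard library are available. Lean on these libraries where they do the work, as an engineer would, in place of code of your own. Each camera call takes 0.05 s, during which the arm holds its last target. There are 200 camera calls.

### The job

The primer on the flat carburettor plate is still wet, so do not touch the plate with the fingers: slide the lifter's blade under it between the two battens, lift it level and lay it across the two rails of the drawn-out rack of the drying cabinet, near their middle. Draw the blade out, push the rack fully home with the plate on it, and leave the lifter lying flat on the bench, blade down. Leave the parts standing round about where they are.

Things in the scene. Friction and masses are not known exactly. Their poses are not given: they have to be found in the camera images.
- lifter_grip (a point): Centre of the lifter's wooden grip, 40 mm above the blade's underside; loose 160 g tool. x points to the blade tip, z up. The grip has flat upright sides: 92 mm long (x), 24 mm wide (y), 30 mm high, 19 mm clear above the steel below it. It starts with the blade flat on the bench's 3.5 mm black mat.
- lifter_tip (a point): Middle of the blade's front edge, at its underside, 160 mm ahead of and 40 mm below lifter_grip; same axes. The flat steel blade is 60 mm wide, 2.5 mm thick and 190 mm long (it ends 30 mm behind the grip's centre; a doubler under the grip ends 48 mm behind it and 38 mm ahead). Nothing stands on the blade ahead of the grip.
- plate_center (a point): Centre of the loose, grey-primed carburettor plate: flat, 120 mm along its x, 100 mm along its y, 8 mm thick, 110 g, with two large and two small bores; z up. It starts lying across the two battens of the spray board, its x about square to them; its underside is 4 mm below this point.
- spray_board: Fixed brown masking board, 156 x 134 mm, 4 mm thick, on the bench; origin at the centre of its underside, z up. Two wooden battens, 118 mm long, run along its y at x = -50 and +50 mm; each is 14 mm wide, its top 22 mm above the bench, so a channel 86 mm wide and 18 mm high lies under the plate, open at both y ends.
- rack_center (a point): Middle of the rack, at the height of the tops of its two rails, 49 mm above the bench; x points into the cabinet, z up. The rails run along y at x = -49 and +49 mm, each 12 mm wide, 112 mm long, 16 mm above the rack's pan: a gap of 86 mm between them. The pan's lips at y = -59 and +59 mm stand 12 mm lower than the rail tops, so a blade can come in over them from either y side.
- rack_handle (a point): Middle of the rack's bar pull (90 mm long along y, 10 mm thick, 92 mm above the bench, its middle 28 mm in front of the front panel). The front panel is 6 mm thick and 162 mm wide and stands from 24 to 112 mm above the bench. The pull is 112 mm from rack_center, on its -x side. Axes as rack_center.
- rack (a joint): How far the rack is drawn out of the cabinet, in m: 0 fully home, 0.20 at its stop. It starts drawn out some 0.17 to 0.185 m, slides with about 2.5 N of friction and stays where it is left.
- cabinet: Fixed grey sheet-steel drying cabinet, 165 mm deep (along its x), 164 mm wide, 136 mm high; origin at bench height under the middle of its front face, x points to its back. Its mouth is 140 mm wide and reaches 111 mm above the bench; a thermostat knob stands 10 mm out of the front face above it.
- capsule: Loose bystander: beige vacuum capsule with a stem, 61 x 62 x 61 mm, origin under its centre; leave it.
- dropper: Loose bystander: small dropper bottle, 34 mm diameter, 82 mm high, origin under its centre; leave it.
- valve: Loose bystander: brown mushroom-shaped valve, 45 mm diameter, 31 mm high, origin under its centre; leave it.

How it is judged (in metres and radians):
On the way, in this order (a step that is already met when the one before it is completed fails the run):
1. the plate is lifted clear of the battens, level, on the lifter's blade (height (world z) of plate_center above 0.036 m and angle between plate_center's own z axis and vertical below 0.2 rad and contact force between lifter and plate above 0.2 N), for 0.2 s.
2. the plate lies on both rails of the drawn-out rack and the lifter no longer touches it (horizontal distance between plate_center and rack_center below 0.02 m and z of plate_center in the frame of rack_center below 0.007 m and angle between plate_center's own z axis and vertical below 0.05 rad and value of joint rack above 0.05 m and contact force between lifter and plate below 0.05 N), for 0.2 s.
At the end, for the whole second after the job is handed in: The rack is home (within 6 mm), the plate lies flat on both rails with its centre within 16 mm of the rack's middle across the rails and 20 mm along them, turned less than 0.25 rad, and the lifter lies still on the bench, blade down (value of joint rack below 0.006 m and x of plate_center in the frame of rack_center between -0.016 and 0.016 m and y of plate_center in the frame of rack_center between -0.02 and 0.02 m and z of plate_center in the frame of rack_center between 0.001 and 0.007 m and angle between the x axis of plate_center and the x axis of rack_center, either way round below 0.25 rad and angle between plate_center's own z axis and vertical below 0.05 rad and linear speed of each of plate, lifter below 0.02 m/s and height (world z) of lifter_grip between 0.03 and 0.07 m and angle between lifter_grip's own z axis and vertical below 0.25 rad); the robot touches nothing.
It fails at once if the fingers or the arm touch the wet plate (contact force between any of the fingers, the arm and plate above 0.3 N).
It fails at once if the plate is tipped by more than about 20 degrees (angle between plate_center's own z axis and vertical above 0.35 rad).
It fails at once if a bystander is shoved more than 40 mm (distance of any of capsule, dropper, valve from where it was at the start of the episode above 0.04 m).
It also fails if it takes over 72 s, if anything falls off the work surface, if the arm or the gripper's body presses on something with over 40 N, if the wrist force passes 120 N, or if a joint passes its speed limit or range.

## Working session

There is one attempt and no reset: what is moved stays moved. The work goes in short steps, Python scripts to look and compute and a tool call to move; the robot and the scene stay as the last step left them, time stands still between calls to the robot, and variables do not carry over. Pictures are saved under pics/ and viewed, at most 10 in all, crops included, and the job is handed in when it is done.

Besides the shell and the picture viewer there is one more tool, called after "Request:" as name(argument=value, ...) on one line, values as JSON. step_arm: Moves the arm, as the interface text tells. Its arguments: {"type":"object","properties":{"deltas":{"type":"array","items":{"type":"array"}},"newtons":{"type":"number"}},"required":["deltas"]}

```bash
mkdir -p pics
cat > h.py <<'E'
import numpy as np, cv2
from plant import bot, grab_frame, camera_info, spotter
def cloud(cam, depth, mask=None):
    ci=camera_info(cam); K=np.array(ci["camera_matrix"]); T=np.array(ci["pose"])
    v,u=np.nonzero((depth>0) if mask is None else (mask&(depth>0)))
    d=depth[v,u]
    p=np.stack([(u-K[0,2])/K[0,0]*d, -(v-K[1,2])/K[1,1]*d, -d],1)
    return p@T[:3,:3].T+T[:3,3]
E
python3 - <<'E'
from h import *
st=bot.state(); print(st)
for cam in ["top","side"]:
    im,d=grab_frame(cam); ci=camera_info(cam); print(cam,{k:np.round(v,3).tolist() for k,v in ci.items()})
    cv2.imwrite(f"pics/{cam}0.png",im[...,::-1]); np.save(f"{cam}0.npy",d)
    for l in ["lifter_grip","plate_center","spray_board","rack_center","rack_handle","cabinet","capsule","dropper","valve"]:
        for r in spotter.masks_of(l,cam)[:1]:
            p=cloud(cam,d,r["mask"])
            if len(p)<10: print(l,"few");continue
            top=p[p[:,2]>np.percentile(p[:,2],98)-.006]
            rect=cv2.minAreaRect((p[:,:2]*1000).astype(np.float32))
            print(l,round(r["conf"],2),np.round(r["position"]),"med",np.round(np.median(p,0),3),"z98",np.round(np.percentile(p[:,2],[2,98]),3),"rect",np.round(rect[0]),np.round(rect[1]),round(rect[2],1))
            np.save(f"m_{cam}_{l}.npy",r["mask"])
E
```

```text
{'clock': 0.0, 'q': array([-6.95070988e+01,  5.04100364e+00,  7.86267318e+01, -1.18196869e-03,
        9.64638306e+01, -5.90827731e+00]), 'dq': array([ 0.09337434,  0.01576846,  0.00586511,  0.03162272, -0.07648744,
        0.06640623]), 'tau': array([-6.25548801e-04, -3.51872134e+01, -3.13273716e+01, -2.77920117e-04,
        1.08979506e-02,  1.49647684e-05]), 'tcp_pos': array([ 0.24436595, -0.49217982,  0.23810345]), 'tool_rot': array([-1.79869012e+02, -1.23743778e-02,  2.64010327e+01]), 'force': array([-0.53647279,  0.19230208, -0.80887163]), 'torque': array([-1.97772269e-02,  2.79620062e-02,  1.56425071e-06]), 'gripper_force': 0.0, 'opening': 1.0015544307314632}
top {'camera_matrix': [[473.182, 0.0, 286.097], [0.0, 473.182, 206.498], [0.0, 0.0, 1.0]], 'pose': [[0.02, 0.998, -0.057, 0.494], [-1.0, 0.021, 0.003, 0.003], [0.004, 0.056, 0.998, 1.296], [0.0, 0.0, 0.0, 1.0]]}
lifter_grip 0.75 [158. 234.] med [0.487 0.344 0.008] z98 [0.001 0.062] rect [488. 343.] [ 60. 210.] 11.7
plate_center 0.83 [275. 231.] med [0.498 0.027 0.03 ] z98 [0.024 0.035] rect [503.  26.] [118.  99.] 1.2
spra
[... 1202 characters left out ...]
 [0.486 0.066 0.007] z98 [0.002 0.025] rect [507.  20.] [151. 156.] 89.6
rack_center 0.61 [304. 198.] med [ 0.531 -0.206  0.039] z98 [0.003 0.114] rect [ 559. -324.] [227. 387.] 5.5
rack_handle 0.74 [306. 198.] med [ 0.534 -0.199  0.039] z98 [0.029 0.11 ] rect [ 569. -291.] [213. 333.] 9.8
cabinet 0.64 [263. 186.] med [ 0.69  -0.169  0.072] z98 [0.017 0.141] rect [ 636. -304.] [390. 334.] 0.3
capsule 0.52 [335. 226.] med [ 0.379 -0.054  0.021] z98 [0.014 0.044] rect [376. -58.] [55. 57.] 42.5
dropper 0.71 [340. 186.] med [ 0.429 -0.37   0.038] z98 [0.001 0.085] rect [ 445. -487.] [ 45. 264.] 11.1
valve 0.43 [253. 224.] med [0.655 0.015 0.03 ] z98 [0.008 0.035] rect [658.   8.] [32. 47.] 23.0
```

View pics/top0.png

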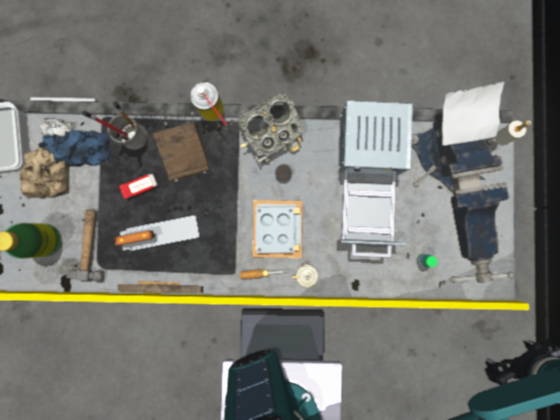

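View pics/side0.png

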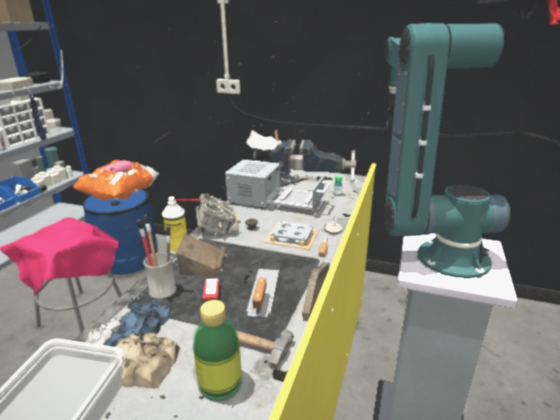

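Run:
```python
from h import *
def rect(p): 
    r=cv2.minAreaRect((p[:,:2]*1000).astype(np.float32)); return np.round(r[0],1),np.round(r[1],1),round(r[2],1),len(p)
for cam in ["top","side"]:
    d=np.load(f"{cam}0.npy"); L=lambda l:cloud(cam,d,np.load(f"m_{cam}_{l}.npy"))
    l=L("lifter_grip"); z=l[:,2]
    print(cam,"grip",rect(l[z>.045]),np.percentile(l[z>.045][:,2],90),"blade",rect(l[z<.015]))
    g=l[z>.045][:,:2].mean(0); print(" grip mean",g)
    p=L("plate_center");p=p[(p[:,2]>.025)];print("plate",rect(p),np.median(p[:,2]))
    b=L("spray_board");b1=b[(b[:,2]<.010)&(b[:,2]>-.01)];print("board",rect(b1)); 
    a=cloud(cam,d); 
    s=a[(abs(a[:,1]+.222)<.12)&(a[:,0]>.38)&(a[:,0]<.75)]
    def sl(n,lo,hi,x0,x1):
        q=s[(s[:,2]>lo)&(s[:,2]<hi)&(s[:,0]>x0)&(s[:,0]<x1)]
        if len(q)>5: print(" ",n,rect(q), np.percentile(q,[3,97],axis=0).round(3).tolist())
    sl("rails",.043,.055,.47,.66); sl("panel",.104,.118,.40,.60); sl("handle",.085,.1,.38,.458); sl("cabtop",.131,.145,.5,.9)
```

```text
top grip (array([476.4, 394.3]), array([24.4, 96.6]), 12.0, 337) 0.0616869496054953 blade (array([488.3, 343.4]), array([ 59.8, 210. ]), 11.7, 1282)
 grip mean [0.47629678 0.39247651]
plate (array([502.9,  25.5]), array([117.8,  98.9]), 1.2, 1190) 0.030061795159946336
board (array([506. ,  20.5]), array([153.3, 134.1]), 1.0, 1176)
  rails (array([ 564.6, -242.4]), array([171.3, 208.9]), 79.8, 397) [[0.503, -0.281, 0.044], [0.613, -0.169, 0.054]]
  panel (array([ 476.4, -220.7]), array([160.5,   6. ]), 88.7, 154) [[0.473, -0.295, 0.107], [0.481, -0.144, 0.115]]
  handle (array([ 447.8, -219.9]), array([18. , 98.9]), 1.1, 172) [[0.441, -0.269, 0.09], [0.456, -0.172, 0.1]]
  cabtop (array([ 702.2, -226.1]), array([ 95.6, 164.9]), 0.3, 2282) [[0.664, -0.303, 0.132], [0.747, -0.149, 0.14]]
side grip (array([477.2, 394.2]), array([24.7, 98.8]), 12.6, 266) 0.06140866395589867 blade (array([489.2, 334.4]), array([ 61.4, 217.3]), 12.9, 691)
 grip mean [0.47330125 0.40400522]
plate (array([503. ,  24.8]), array([119.5, 109.3]), 4.5, 477) 0.03193266554508578
board (array([507. ,  19.5]), array([151.4, 156.4]), 89.6, 440)
  rails (array([ 562.9, -230.5]), array([150.8, 231.8]), 65.8, 133) [[0.473, -0.334, 0.044], [0.63, -0.144, 0.054]]
  panel (array([ 475.6, -220.3]), array([163.5,   7. ]), 87.9, 56) [[0.471, -0.29, 0.104], [0.48, -0.143, 0.116]]
  handle (array([ 447.8, -216.3]), array([99.3, 17.3]), 89.8, 37) [[0.44, -0.265, 0.093], [0.456, -0.169, 0.1]]
  cabtop (array([ 704.9, -225.2]), array([169.3,  92.8]), 88.4, 394) [[0.661, -0.303, 0.132], [0.747, -0.146, 0.141]]
```

The top view shows the lifter at (158,234) with its blade towards −y, the plate at (277,229) and the drawn-out rack at (370,215). The side view agrees. The sizes match the text, so I'm moving above the grip.

Request:
step_arm(deltas=[[1, [0.231, 0.887, -0.03], [0, 0, 75.3]], [1, [0.231, 0.887, -0.03], [0, 0, 75.3]], [1, [0.231, 0.887, -0.03], [0, 0, 75.3]], [1, [0.231, 0.887, -0.03], [0, 0, 75.3]], [1, [0.231, 0.887, -0.03], [0, 0, 75.3]], [1, [0.231, 0.887, -0.03], [0, 0, 75.3]], [1, [0.231, 0.887, -0.03], [0, 0, 75.3]], [1, [0.231, 0.887, -0.03], [0, 0, 75.3]], [1, [0.231, 0.887, -0.03], [0, 0, 75.3]], [1, [0.231, 0.887, -0.03], [0, 0, 75.3]], [1, [0.231, 0.887, -0.03], [0, 0, 75.3]], [1, [0.231, 0.887, -0.03], [0, 0, 75.3]]])

```text
clock: 2.2
tcp_pos: [0.3958, 0.0898, 0.2202]
tool_rot: [179.9, 0.0, 101.7]
force: [1.5, -0.7, -0.6]
opening: 1.002
gripper_force: 0.0
```

Request:
step_arm(deltas=[[1, [0.08, 0.304, -0.02], [0, 0, 0]], [1, [0.08, 0.304, -0.02], [0, 0, 0]], [1, [0.08, 0.304, -0.02], [0, 0, 0]], [1, [0.08, 0.304, -0.02], [0, 0, 0]], [1, [0.08, 0.304, -0.02], [0, 0, 0]], [1, [0.08, 0.304, -0.02], [0, 0, 0]], [1, [0.08, 0.304, -0.02], [0, 0, 0]], [1, [0.08, 0.304, -0.02], [0, 0, 0]], [1, [0.08, 0.304, -0.02], [0, 0, 0]]])

```text
clock: 3.1
tcp_pos: [0.4755, 0.3914, 0.1994]
tool_rot: [-180.0, 0.1, 101.7]
force: [-0.2, 1.3, 0.9]
opening: 1.0
gripper_force: 0.0
```

Run:
```python
from h import *
s=bot.state(); print(s["tcp_pos"],s["tool_rot"],s["clock"])
im,d=grab_frame("wrist"); cv2.imwrite("pics/w1.png",im[...,::-1]); print(np.round(camera_info("wrist")["pose"],3).tolist())
for r in spotter.masks_of("lifter_grip","wrist")[:1]:
    p=cloud("wrist",d,r["mask"]); z=p[:,2]; print(r["conf"])
    for lo,hi in [(.048,.07),(-.005,.012)]:
        q=p[(z>lo)&(z<hi)]; print(len(q),np.median(q[:,2]),cv2.minAreaRect((q[:,:2]*1000).astype(np.float32)),q[:,:2].mean(0))
```

```text
[0.4755233  0.39135281 0.19937696] [-1.79957960e+02  5.40761593e-02  1.01720340e+02] 3.1
[[0.979, -0.191, -0.065, 0.459], [0.202, 0.928, 0.314, 0.472], [0.001, -0.321, 0.947, 0.334], [0.0, 0.0, 0.0, 1.0]]
0.59
3391 0.05857887165177572 ((478.89447021484375, 395.05584716796875), (23.97027015686035, 97.40247344970703), 11.957107543945312) [0.47808863 0.39860596]
8195 0.006871981454694143 ((490.73291015625, 340.4659423828125), (60.41327667236328, 207.32566833496094), 12.046758651733398) [0.49190547 0.33308459]
```

View pics/w1.png

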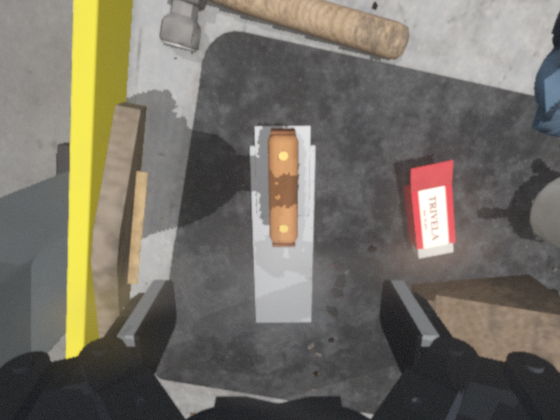

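The wrist view shows the lifter at (284,190), with the space beside it free. Its grip top at z 0.0586 matches the given height. I'll descend and grip.

Request:
step_arm(deltas=[[1, [0.003, 0.002, -0.04], [0, 0, 0.3]], [1, [0.003, 0.002, -0.09], [0, 0, 0.3]], [1, [0.003, 0.002, -0.13], [0, 0, 0.3]], [1, [0.003, 0.002, -0.155], [0, 0, 0.3]], [1, [0.003, 0.002, -0.169], [0, 0, 0.3]], [1, [0.003, 0.002, -0.169], [0, 0, 0.3]], [-1, [0.003, 0.002, -0.169], [0, 0, 0.3]], [-1, [0.003, 0.002, -0.169], [0, 0, 0.3]], [-1, [0.003, 0.002, -0.169], [0, 0, 0.3]], [-1, [0.003, 0.002, -0.169], [0, 0, 0.3]], [-1, [0.003, 0.002, -0.169], [0, 0, 0.3]], [-1, [0.003, 0.002, -0.169], [0, 0, 0.3]]], newtons=110)

```text
clock: 4.4
tcp_pos: [0.4796, 0.3943, 0.0323]
tool_rot: [179.8, -0.1, 102.0]
force: [0.1, -0.0, 5.3]
opening: 0.267
gripper_force: 108.4
```

Request:
step_arm(deltas=[[-1, [0, 0, 0.03], [0, 0, 0]], [-1, [0, 0, 0.07], [0, 0, 0]], [-1, [0.022, -0.119, 0.07], [0, 0, -11]], [-1, [0.022, -0.119, 0.07], [0, 0, -11]], [-1, [0.022, -0.119, 0.07], [0, 0, -11]], [-1, [0.022, -0.119, 0.07], [0, 0, -11]], [-1, [0.022, -0.119, 0.07], [0, 0, -11]], [-1, [0.022, -0.119, 0.07], [0, 0, -11]]])

```text
clock: 5.2
tcp_pos: [0.5002, 0.2755, 0.1002]
tool_rot: [-180.0, -0.0, 91.1]
force: [0.4, 0.2, -1.6]
opening: 0.266
gripper_force: 108.0
```

```bash
cat > lift.py <<'E'
from h import *
def fit(q):
    c=q.mean(0); u,s,vt=np.linalg.svd(q-c,full_matrices=False); n=vt[2]*np.sign(vt[2][2]); return c,n,s[2]/len(q)**.5
def lifter(cams=("wrist","top","side")):
    s=bot.state(); t=s["tcp_pos"]; print("tcp",t.round(4),s["tool_rot"].round(2),"F",s["force"].round(1),s["clock"])
    yaw=np.radians(s["tool_rot"][2]-180); ex=np.array([np.cos(yaw),np.sin(yaw),0]); ey=np.array([-ex[1],ex[0],0])
    for cam in cams:
        im,d=grab_frame(cam); cv2.imwrite(f"pics/{cam}_{s['clock']:.1f}.png",im[...,::-1])
        R=spotter.masks_of("lifter_grip",cam)
        if not R: print(cam,"none"); continue
        p=cloud(cam,d,R[0]["mask"])-t
        L=np.stack([p@ex,p@ey,p[:,2]],1)
        b=L[(L[:,0]>60)|((L[:,0]>.06)&(abs(L[:,1])<.028)&(L[:,2]<.0)&(L[:,2]>-.06))]
        if len(b)<20: print(cam,"few",len(b)); continue
        b=b[abs(b[:,2]-np.median(b[:,2]))<.012]
        A=np.c_[b[:,0],b[:,1],np.ones(len(b))]; k=np.linalg.lstsq(A,b[:,2],rcond=None)[0]
        e=L[(L[:,0]>.06)&(abs(L[:,2]-np.median(b[:,2]))<.012)]
        print(cam,round(R[0]["conf"],2),len(b),"slope deg x,y",np.degrees(k[:2]).round(2),"z@60,150 rel tcp",np.round([k[2]+k[0]*.06,k[2]+k[0]*.15],4),"tip x",np.percentile(e[:,0],99).round(4),"y rng",np.percentile(e[:,1],[1,99]).round(4),"rect",[np.round(v,3) for v in cv2.minAreaRect((e[:,:2]*1000).astype(np.float32))])
E
python3 -c "
from lift import *
lifter()"
```

```text
tcp [0.5002 0.2755 0.1002] [-1.7995e+02 -1.0000e-02  9.1050e+01] F [ 0.4  0.2 -1.6] 5.2
wrist none
top 0.71 793 slope deg x,y [ 0.04 -0.37] z@60,150 rel tcp [-0.026 -0.026] tip x 0.1568 y rng [-0.0311  0.0257] rect [array([109.14 ,  -2.704]), array([96.303, 56.889]), np.float64(0.184)]
side 0.9 128 slope deg x,y [-0.16  0.09] z@60,150 rel tcp [-0.0237 -0.0239] tip x 0.1596 y rng [-0.0318  0.0181] rect [array([112.998, -17.171]), array([106.667,  46.313]), np.float64(17.706)]
```

Request:
step_arm(deltas=[[-1, [0.004, 0, -0.04], [0, 0, 0]], [-1, [0.004, 0, -0.06], [0, 0, 0]], [-1, [0.004, 0, -0.06], [0, 0, 0]], [-1, [0.005, -0.03, -0.06], [0, 0, 0]], [-1, [0.0055, -0.06, -0.06], [0, 0, 0]], [-1, [0.006, -0.09, -0.06], [0, 0, 0]], [-1, [0.0065, -0.12, -0.06], [0, 0, 0]], [-1, [0.0065, -0.144, -0.06], [0, 0, 0]], [-1, [0.0065, -0.144, -0.06], [0, 0, 0]], [-1, [0.0065, -0.144, -0.06], [0, 0, 0]]])

```text
clock: 6.5
tcp_pos: [0.5082, 0.1309, 0.0422]
tool_rot: [179.8, -0.1, 90.9]
force: [-0.1, 1.3, -2.2]
opening: 0.26
gripper_force: 108.0
```

```bash
cat > plate.py <<'E'
from h import *
def plate(cams=("top","side"),zlo=.025,tag=""):
    s=bot.state(); print("tcp",s["tcp_pos"].round(4),s["tool_rot"].round(2),"F",s["force"].round(1),s["clock"])
    for cam in cams:
        im,d=grab_frame(cam); cv2.imwrite(f"pics/p_{cam}_{s['clock']:.1f}.png",im[...,::-1])
        for r in spotter.masks_of("plate_center",cam)[:1]:
            p=cloud(cam,d,r["mask"]); p=p[p[:,2]>zlo]; m=np.median(p[:,2]); p=p[abs(p[:,2]-m)<.01]
            k=np.linalg.lstsq(np.c_[p[:,:2],np.ones(len(p))],p[:,2],rcond=None)[0]
            print(cam,round(r["conf"],2),len(p),"topz",m.round(4),"tilt",np.degrees(k[:2]).round(2),[np.round(v,1) for v in cv2.minAreaRect((p[:,:2]*1000).astype(np.float32))])
E
python3 -c "
from plate import *
plate()"
```

```text
tcp [0.5082 0.1309 0.0422] [ 1.7985e+02 -6.0000e-02  9.0940e+01] F [-0.1  1.3 -2.2] 6.5
top 0.64 1238 topz 0.03 tilt [-0.18 -0.18] [array([502.9,  25.6]), array([118. ,  98.9]), np.float64(1.4)]
side 0.77 259 topz 0.032 tilt [-0.44 -0.49] [array([501.8,  25.6]), array([116.8, 107. ]), np.float64(0.1)]
```

Request:
step_arm(deltas=[[-1, [0, 0, 0.006], [0, 0, 0]], [-1, [0, 0, 0.012], [0, 0, 0]], [-1, [0, 0, 0.022], [0, 0, 0]], [-1, [0, 0, 0.035], [0, 0, 0]], [-1, [0, 0, 0.05], [0, 0, 0]], [-1, [0, 0, 0.065], [0, 0, 0]], [-1, [0, 0, 0.07], [0, 0, 0]], [-1, [0, 0, 0.07], [0, 0, 0]], [-1, [0, 0, 0.07], [0, 0, 0]]])

```text
clock: 7.6
tcp_pos: [0.5069, 0.1306, 0.1104]
tool_rot: [-180.0, 0.0, 91.0]
force: [0.1, 0.5, -3.5]
opening: 0.264
gripper_force: 108.0
```

```bash
python3 -c "
from plate import *
plate()
im,d=grab_frame('wrist')
from lift import *
lifter(('top','side'))"
```

```text
tcp [0.5069 0.1306 0.1104] [-179.97    0.     91.  ] F [ 0.1  0.5 -3.5] 7.6
top 0.76 1415 topz 0.0922 tilt [-0.11  0.1 ] [array([503.7,  25.6]), array([119.7,  97.2]), np.float64(1.3)]
side 0.58 309 topz 0.0934 tilt [-0.2  -0.61] [array([502.9,  24.5]), array([120.8, 105.8]), np.float64(0.5)]
tcp [0.5067 0.1306 0.1099] [-1.7991e+02  1.0000e-02  9.1000e+01] F [ 0.9 -0.3 -3. ] 7.85
top 0.89 237 slope deg x,y [ 0.38 -0.79] z@60,150 rel tcp [-0.0267 -0.0261] tip x 0.1414 y rng [-0.0319  0.0272] rect [array([104.707,  -2.357]), array([76.973, 58.995]), np.float64(0.136)]
side few 0
```

Request:
step_arm(deltas=[[-1, [0.005, -0.005, 0], [0, 0, -0.4]], [-1, [0.012, -0.017, 0], [0, 0, -0.8]], [-1, [0.022, -0.034, 0], [0, 0, -1.2]], [-1, [0.032, -0.054, 0], [0, 0, -1.6]], [-1, [0.042, -0.076, 0], [0, 0, -2]], [-1, [0.05, -0.1, 0], [0, 0, -2.2]], [-1, [0.055, -0.124, 0], [0, 0, -2.2]], [-1, [0.058, -0.146, 0], [0, 0, -2.2]], [-1, [0.058, -0.166, 0], [0, 0, -2.2]], [-1, [0.058, -0.182, 0], [0, 0, -2.2]], [-1, [0.058, -0.194, 0], [0, 0, -2.2]], [-1, [0.058, -0.2, 0], [0, 0, -2.2]]])

```text
clock: 9.25
tcp_pos: [0.5652, -0.0707, 0.1106]
tool_rot: [-180.0, 0.0, 88.7]
force: [-0.2, 0.8, -2.3]
opening: 0.264
gripper_force: 108.0
```

Request:
step_arm(deltas=[[-1, [0, -0.006, 0], [0, 0, 0]], [-1, [0, -0.016, 0], [0, 0, 0]], [-1, [0, -0.03, 0], [0, 0, 0]], [-1, [0, -0.042, 0], [0, 0, 0]], [-1, [0, -0.049, 0], [0, 0, 0]], [-1, [0, -0.049, 0], [0, 0, 0]], [-1, [0, -0.049, 0], [0, 0, 0]]])

```text
clock: 9.95
tcp_pos: [0.5652, -0.1184, 0.1106]
tool_rot: [-180.0, -0.0, 88.8]
force: [0.9, 0.2, -2.8]
opening: 0.263
gripper_force: 108.0
```

Run:
```python
from plate import *
plate(zlo=.07)
for cam in ["top","side","wrist"]:
    im,d=grab_frame(cam); a=cloud(cam,d); cv2.imwrite(f"pics/r_{cam}.png",im[...,::-1])
    s=a[(abs(a[:,1]+.222)<.12)]
    def sl(n,lo,hi,x0,x1,y0=-.35,y1=-.1):
        q=s[(s[:,2]>lo)&(s[:,2]<hi)&(s[:,0]>x0)&(s[:,0]<x1)&(s[:,1]>y0)&(s[:,1]<y1)]
        if len(q)>9: print(cam,n,len(q),[np.round(v,1) for v in cv2.minAreaRect((q[:,:2]*1000).astype(np.float32))], np.percentile(q,[3,50,97],axis=0).round(4).tolist())
    sl("panel",.104,.118,.45,.495); sl("handle",.085,.1,.425,.458); sl("rail-",.043,.054,.485,.53,-.29,-.16); sl("rail+",.043,.054,.59,.625,-.29,-.16)
```

```text
tcp [ 0.5652 -0.1184  0.1106] [-1.800e+02 -3.000e-02  8.878e+01] F [ 0.9  0.2 -2.8] 9.95
top 0.8 439 topz 0.0918 tilt [-0.    0.55] [array([ 556. , -222.6]), array([ 99.8, 115.3]), np.float64(89.3)]
side 0.73 203 topz 0.0944 tilt [-0.27 -0.49] [array([ 557.4, -226.1]), array([106.8, 119.9]), np.float64(88.9)]
top panel 114 [array([ 476.4, -220.9]), array([161.1,   5.9]), np.float64(88.6)] [[0.4729, -0.2969, 0.1074], [0.476, -0.2405, 0.1113], [0.4807, -0.1428, 0.1147]]
top handle 106 [array([ 447.8, -220. ]), array([ 18. , 100.2]), np.float64(1.2)] [[0.4398, -0.2696, 0.0905], [0.4467, -0.2441, 0.0954], [0.4573, -0.1708, 0.0995]]
top rail- 22 [array([ 509.2, -171.4]), array([10.6, 10.9]), np.float64(0.9)] [[0.5039, -0.1767, 0.0449], [0.5092, -0.1714, 0.0475], [0.5145, -0.1662, 0.0521]]
side panel 55 [array([ 475.3, -217.6]), array([159.3,   6.5]), np.float64(88.2)] [[0.4715, -0.2939, 0.1047], [0.4743, -0.213, 0.1133], [0.4794, -0.1408, 0.1167]]
side handle 38 [array([ 446.5, -217.2]), array([17.3, 99.1]), np.float64(1.5)] [[0.439, -0.2643, 0.0929], [0.4445, -0.2199, 0.0975], [0.4553, -0.1693, 0.0999]]
side rail- 38 [array([ 507.9, -211.3]), array([90.2, 12.1]), np.float64(88.8)] [[0.5021, -0.2484, 0.0436], [0.5078, -0.197, 0.0508], [0.5134, -0.1667, 0.0536]]
wrist panel 534 [array([ 480.9, -146.3]), array([ 7.1, 13.9]), np.float64(2.0)] [[0.4782, -0.1513, 0.1044], [0.482, -0.1443, 0.1104], [0.4837, -0.14, 0.1124]]
wrist handle 505 [array([ 450.2, -174.4]), array([17.7, 10.3]), np.float64(32.5)] [[0.4457, -0.1803, 0.0898], [0.4513, -0.1725, 0.0955], [0.4575, -0.17, 0.0974]]
wrist rail- 371 [array([ 511.9, -173.3]), array([16.9, 11.8]), np.float64(87.9)] [[0.5065, -0.1792, 0.0434], [0.5113, -0.1694, 0.0486], [0.5176, -0.1654, 0.0503]]
wrist rail+ 160 [array([ 613.8, -172.9]), array([ 6.9, 15.7]), np.float64(34.1)] [[0.6078, -0.1777, 0.0433], [0.612, -0.1693, 0.0481], [0.6153, -0.1679, 0.0505]]
```

View pics/r_wrist.png

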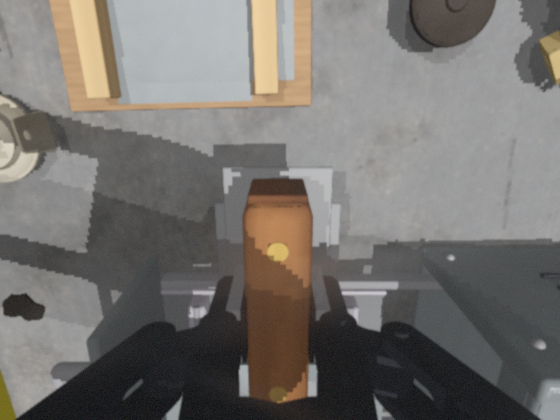

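The wrist view shows the grip squarely above the lip and the near rail ends in line. It puts the rack middle at about (0.560, −0.222). I'll lower the plate onto the rails.

Request:
step_arm(deltas=[[-1, [0, 0, -0.01], [0, 0, 0]], [-1, [0, 0, -0.02], [0, 0, 0]], [-1, [0, 0, -0.028], [0, 0, 0]], [-1, [0, 0, -0.033], [0, 0, 0]], [-1, [0, 0, -0.037], [0, 0, 0]], [-1, [0, 0, -0.04], [0, 0, 0]], [-1, [0, 0, -0.04], [0, 0, 0]], [-1, [0, 0, -0.04], [0, 0, 0]]])

```text
clock: 11.1
tcp_pos: [0.5655, -0.1185, 0.0712]
tool_rot: [179.9, 0.0, 88.8]
force: [0.1, -0.3, -2.1]
opening: 0.267
gripper_force: 108.0
```

Run:
```python
from plate import *
plate(zlo=.045)
```

```text
tcp [ 0.5655 -0.1185  0.0712] [1.7994e+02 2.0000e-02 8.8800e+01] F [ 0.1 -0.3 -2.1] 11.1
top 0.73 473 topz 0.0568 tilt [-0.31 -0.15] [array([ 556.7, -221.9]), array([119. , 101.3]), np.float64(0.4)]
side 0.77 173 topz 0.0592 tilt [-0.03 -0.2 ] [array([ 557.7, -223.2]), array([116.9, 104.8]), np.float64(2.5)]
```

The plate is on the rails: its top is at 0.057 and it lies about 1 mm off the middle. I'll draw the blade out, then lift it clear.

Request:
step_arm(deltas=[[-1, [0, 0, 0], [0, 0, 0]], [-1, [0, 0, 0], [0, 0, 0]], [-1, [0, 0.01, 0], [0, 0, 0]], [-1, [0, 0.025, 0], [0, 0, 0]], [-1, [0, 0.045, 0], [0, 0, 0]], [-1, [0, 0.07, 0], [0, 0, 0]], [-1, [0, 0.1, 0], [0, 0, 0]], [-1, [0, 0.13, 0], [0, 0, 0]], [-1, [0, 0.16, 0], [0, 0, 0]], [-1, [0, 0.18, 0.01], [0, 0, 0]], [-1, [0, 0.2, 0.03], [0, 0, 0]], [-1, [0, 0.2, 0.04], [0, 0, 0]]])

```text
clock: 12.5
tcp_pos: [0.5653, 0.0855, 0.1123]
tool_rot: [179.9, -0.1, 89.1]
force: [1.0, -0.5, -1.6]
opening: 0.265
gripper_force: 108.0
```

Run:
```python
from plate import *
plate(zlo=.045)
```

```text
tcp [0.5653 0.0855 0.1123] [ 1.7988e+02 -1.0000e-01  8.9050e+01] F [ 1.  -0.5 -1.6] 12.5
top 0.68 1369 topz 0.0566 tilt [-0.33 -0.33] [array([ 557.2, -222.9]), array([101. , 119.8]), np.float64(89.0)]
side 0.73 277 topz 0.059 tilt [-0.68 -0.59] [array([ 549.2, -224.2]), array([ 95.5, 122.5]), np.float64(8.0)]
```

Request:
step_arm(deltas=[[-1, [-0.045, 0.015, 0.02], [0, 0, 0]], [-1, [-0.085, 0.04, 0.02], [0, 0, 5]], [-1, [-0.085, 0.09, 0.02], [0, 0, 13]], [-1, [-0.085, 0.14, 0.02], [0, 0, 13]], [-1, [-0.085, 0.19, 0.02], [0, 0, 13]], [-1, [-0.085, 0.24, 0.02], [0, 0, 13]], [-1, [-0.085, 0.285, 0.0], [0, 0, 13]], [-1, [-0.085, 0.309, -0.03], [0, 0, 13]], [-1, [-0.085, 0.309, -0.06], [0, 0, 13]], [-1, [-0.085, 0.309, -0.075], [0, 0, 13]], [-1, [-0.085, 0.309, -0.078], [0, 0, 13]], [-1, [-0.085, 0.309, -0.078], [0, 0, 13]]])

```text
clock: 13.9
tcp_pos: [0.4799, 0.3892, 0.0325]
tool_rot: [-179.9, 0.1, 101.7]
force: [0.0, 0.3, 0.3]
opening: 0.269
gripper_force: 110.0
```

Request:
step_arm(deltas=[[-1, [0, 0, -0.001], [0, 0, 0]], [0.3, [0, 0, -0.001], [0, 0, 0]], [0.3, [0, 0, -0.001], [0, 0, 0]], [0.3, [0, 0, -0.001], [0, 0, 0]], [0.3, [0, 0, -0.001], [0, 0, 0]], [0.3, [0, 0, 0.02], [0, 0, 0]], [0.3, [0, 0, 0.06], [0, 0, 0]], [0.3, [0, 0, 0.11], [0, 0, 0]], [-1, [0, 0, 0.16], [0, 0, 0]], [-1, [-0.02, -0.045, 0.17], [0, 0, 0]], [-1, [-0.04, -0.09, 0.17], [0, 0, 0]], [-1, [-0.05, -0.139, 0.17], [0, 0, 0]]])

```text
clock: 15.1
tcp_pos: [0.4293, 0.2511, 0.2038]
tool_rot: [179.9, -0.0, 101.9]
force: [1.2, -1.7, 0.0]
opening: 0.002
gripper_force: 0.0
```

Run:
```python
from h import *
s=bot.state();print(s["tcp_pos"],s["tool_rot"],s["opening"])
im,d=grab_frame("top"); cv2.imwrite("pics/t_rel.png",im[...,::-1])
for r in spotter.masks_of("lifter_grip","top")[:1]:
    p=cloud("top",d,r["mask"]); z=p[:,2]
    for lo,hi in [(.045,.075),(-.005,.015)]:
        q=p[(z>lo)&(z<hi)]; print(len(q),np.median(q[:,2]) if len(q) else 0, cv2.minAreaRect((q[:,:2]*1000).astype(np.float32)) if len(q) else 0)
```

```text
[0.42933457 0.25107465 0.20378587] [ 1.79863839e+02 -2.78883375e-02  1.01939536e+02] 0.002081892680799645
309 0.05789670028884775 ((477.3116760253906, 390.3987121582031), (24.032840728759766, 97.83356475830078), 12.081122398376465)
1045 0.006563540526996814 ((487.98138427734375, 345.5056457519531), (59.791481018066406, 227.16213989257812), 10.795083045959473)
```

Request:
step_arm(deltas=[[-1, [-0.049, -0.471, 0], [0, 0, -13]], [-1, [-0.049, -0.471, 0], [0, 0, -13]], [-1, [-0.049, -0.471, 0], [0, 0, -13]], [-1, [-0.049, -0.471, 0], [0, 0, -13]], [-1, [-0.049, -0.471, 0], [0, 0, -13]], [-1, [-0.049, -0.471, 0], [0, 0, -13]], [-1, [-0.049, -0.471, 0], [0, 0, -13]], [-1, [-0.049, -0.471, 0], [0, 0, -13]], [-1, [-0.049, -0.471, 0], [0, 0, -13]], [-1, [-0.049, -0.471, 0], [0, 0, -13]], [-1, [-0.049, -0.471, -0.04], [0, 0, -13]]])

```text
clock: 16.3
tcp_pos: [0.3846, -0.2251, 0.1681]
tool_rot: [179.3, 0.5, 88.5]
force: [1.1, 0.3, -0.1]
opening: 0.005
gripper_force: 0.0
```

Request:
step_arm(deltas=[[-1, [0, 0, -0.04], [0, 0, 0]], [-1, [0, 0, -0.075], [0, 0, 0]], [-1, [0, 0, -0.075], [0, 0, 0]], [-1, [0, 0, -0.075], [0, 0, 0]]])

```text
clock: 16.7
tcp_pos: [0.3817, -0.2193, 0.0881]
tool_rot: [-180.0, -0.0, 88.8]
force: [0.3, 0.3, 0.5]
opening: -0.0
gripper_force: 0.0
```

Request:
step_arm(deltas=[[-1, [0.015, 0, 0], [0, 0, 0]], [-1, [0.027, 0, 0], [0, 0, 0]], [-1, [0.032, 0, 0], [0, 0, 0]], [-1, [0.036, 0, 0], [0, 0, 0]], [-1, [0.039, 0, 0], [0, 0, 0]], [-1, [0.042, 0, 0], [0, 0, 0]], [-1, [0.045, 0, 0], [0, 0, 0]], [-1, [0.048, 0, 0], [0, 0, 0]], [-1, [0.051, 0, 0], [0, 0, 0]], [-1, [0.054, 0, 0], [0, 0, 0]], [-1, [0.057, 0, 0], [0, 0, 0]], [-1, [0.06, 0, 0], [0, 0, 0]]])

```text
clock: 17.9
tcp_pos: [0.4411, -0.2195, 0.0876]
tool_rot: [-180.0, 0.0, 88.8]
force: [-2.9, -1.2, 0.8]
opening: 0.0
gripper_force: 1.3
```

```bash
cat > rk.py <<'E'
from plate import *
def rk():
    plate(zlo=.045)
    im,d=grab_frame("top"); a=cloud("top",d)
    q=a[(abs(a[:,1]+.222)<.09)&(a[:,2]>.104)&(a[:,2]<.118)&(a[:,0]<.67)&(a[:,0]>.46)]
    print("panel",np.percentile(q,[5,50,95],axis=0).round(4).tolist(),len(q))
E
python3 -c "
from rk import *
rk()"
```

```text
tcp [ 0.4411 -0.2195  0.0876] [-1.7997e+02  2.0000e-02  8.8790e+01] F [-2.9 -1.2  0.8] 17.9
top 0.69 1361 topz 0.0566 tilt [-0.21  0.1 ] [array([ 568.9, -223.8]), array([103.4, 120.4]), np.float64(89.0)]
side 0.63 330 topz 0.0591 tilt [-0.09 -0.96] [array([ 569.2, -222.7]), array([121.2, 109.2]), np.float64(1.1)]
panel [[0.4866, -0.2973, 0.108], [0.4906, -0.1893, 0.1121], [0.6639, -0.144, 0.1166]] 110
```

Request:
step_arm(deltas=[[-1, [0.004, 0, 0], [0, 0, 0]], [-1, [0.01, 0, 0], [0, 0, 0]], [-1, [0.019, 0, 0], [0, 0, 0]], [-1, [0.03, 0, 0], [0, 0, 0]], [-1, [0.042, -0.001, 0], [0, 0, 0]], [-1, [0.054, -0.001, 0], [0, 0, 0]], [-1, [0.066, -0.001, 0], [0, 0, 0]], [-1, [0.078, -0.002, 0], [0, 0, 0]], [-1, [0.09, -0.002, 0], [0, 0, 0]], [-1, [0.1, -0.002, 0], [0, 0, 0]], [-1, [0.107, -0.002, 0], [0, 0, 0]], [-1, [0.11, -0.002, 0], [0, 0, 0]]])

```text
clock: 19.35
tcp_pos: [0.552, -0.2214, 0.0876]
tool_rot: [180.0, 0.0, 88.8]
force: [-3.3, -1.2, 1.6]
opening: -0.001
gripper_force: 1.3
```

```bash
python3 -c "
from rk import *
rk()"
```

```text
tcp [ 0.552  -0.2214  0.0876] [1.7998e+02 1.0000e-02 8.8810e+01] F [-3.3 -1.2  1.6] 19.35
top 0.62 392 topz 0.0565 tilt [-0.36 -0.64] [array([ 645.6, -223.3]), array([50.9, 96. ]), np.float64(0.5)]
side 0.57 153 topz 0.0594 tilt [ 0.17 -0.33] [array([ 662.1, -225.7]), array([ 51.8, 118.9]), np.float64(18.7)]
panel [[0.5972, -0.2906, 0.1069], [0.6014, -0.1839, 0.111], [0.664, -0.1449, 0.1156]] 99
```

Request:
step_arm(deltas=[[-1, [0.003, 0, 0], [0, 0, 0]], [-1, [0.008, 0, 0], [0, 0, 0]], [-1, [0.014, 0, 0], [0, 0, 0]], [-1, [0.02, 0, 0], [0, 0, 0]], [-1, [0.026, 0, 0], [0, 0, 0]], [-1, [0.03, 0, 0], [0, 0, 0]], [-1, [0.033, 0, 0], [0, 0, 0]], [-1, [0.035, 0, 0], [0, 0, 0]]])

```text
clock: 20.4
tcp_pos: [0.5865, -0.2217, 0.0877]
tool_rot: [180.0, 0.0, 88.8]
force: [-3.5, -1.2, 1.3]
opening: -0.003
gripper_force: 1.3
```

Request:
step_arm(deltas=[[-1, [0.002, 0, 0], [0, 0, 0]], [-1, [0.004, 0, 0], [0, 0, 0]], [-1, [0.006, 0, 0], [0, 0, 0]], [-1, [0.008, 0, 0], [0, 0, 0]], [-1, [0.01, 0, 0], [0, 0, 0]], [-1, [0.012, 0, 0], [0, 0, 0]], [-1, [0.014, 0, 0], [0, 0, 0]], [-1, [0.015, 0, 0], [0, 0, 0]]])

```text
clock: 21.2
tcp_pos: [0.6014, -0.2213, 0.0876]
tool_rot: [180.0, -0.0, 88.8]
force: [-2.3, -2.1, 0.5]
opening: 0.004
gripper_force: 1.3
```

```bash
python3 -c "
from rk import *
rk()
im,d=grab_frame('top');a=cloud('top',d);q=a[(abs(a[:,1]+.222)<.07)&(a[:,2]>.13)&(a[:,2]<.142)&(a[:,0]<.8)&(a[:,0]>.6)];print(np.percentile(q,[.5,2,50],axis=0))
"
```

```text
tcp [ 0.6014 -0.2213  0.0876] [179.99  -0.    88.81] F [-2.3 -2.1  0.5] 21.2
panel [[0.6459, -0.2069, 0.1053], [0.6497, -0.1727, 0.1109], [0.6641, -0.1453, 0.1149]] 83
[[ 0.66380897 -0.29068882  0.13050689]
 [ 0.66691757 -0.28850975  0.13124856]
 [ 0.74059049 -0.21151204  0.13561006]]
```

Request:
step_arm(deltas=[[-1, [0.0015, 0, 0], [0, 0, 0]], [-1, [0.003, 0, 0], [0, 0, 0]], [-1, [0.0045, 0, 0], [0, 0, 0]], [-1, [0.006, 0, 0], [0, 0, 0]], [-1, [0.006, 0, 0], [0, 0, 0]]])

```text
clock: 22.0
tcp_pos: [0.6075, -0.2211, 0.0877]
tool_rot: [180.0, -0.0, 88.8]
force: [-1.1, 0.9, 0.3]
opening: -0.001
gripper_force: 0.8
```

Request:
step_arm(deltas=[[-1, [0.0015, 0, 0], [0, 0, 0]], [-1, [0.003, 0, 0], [0, 0, 0]], [-1, [0.0045, 0, 0], [0, 0, 0]], [-1, [0.006, 0, 0], [0, 0, 0]]])

```text
clock: 22.4
tcp_pos: [0.6124, -0.2212, 0.0876]
tool_rot: [-179.9, -0.0, 88.8]
force: [-7.4, 0.6, 2.4]
opening: -0.0
gripper_force: 3.8
```

Force is rising, so the rack is near or at its stop. I'll press a little further.

Request:
step_arm(deltas=[[-1, [0.001, 0, 0], [0, 0, 0]], [-1, [0.002, 0, 0], [0, 0, 0]], [-1, [0.002, 0, 0], [0, 0, 0]]])

```text
clock: 22.7
tcp_pos: [0.6125, -0.2212, 0.0876]
tool_rot: [-179.6, -0.0, 88.8]
force: [-10.6, 1.8, 4.3]
opening: -0.001
gripper_force: 5.4
```

```bash
python3 -c "
from rk import *
rk()
print(bot.state()['force'])
im,d=grab_frame('side');cv2.imwrite('pics/s_home.png',cv2.resize(im[140:260,180:400,::-1],None,fx=3.4,fy=3.4,interpolation=cv2.INTER_CUBIC))
"
```

```text
tcp [ 0.6125 -0.2212  0.0876] [-1.796e+02 -4.000e-02  8.878e+01] F [-10.6   1.8   4.3] 22.7
top 0.72 85 topz 0.0957 tilt [1.57 1.16] [array([ 641.7, -173.3]), array([61. , 33.6]), np.float64(86.3)]
panel [[0.6574, -0.2028, 0.1073], [0.6601, -0.1642, 0.1114], [0.664, -0.1471, 0.1162]] 54
[-9.92247836  0.56690449  4.74999988]
```

View pics/s_home.png

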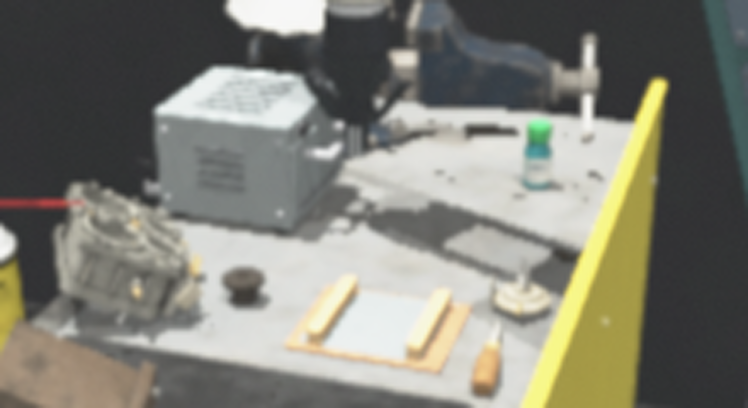

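The side crop shows the front panel flush with the cabinet at (330,150). The TCP stalled while the force rose, after 184 mm of travel, so the rack is home. I'll back off.

Request:
step_arm(deltas=[[-1, [-0.01, 0, 0], [0, 0, 0]], [-1, [-0.03, 0, 0], [0, 0, 0]], [-1, [-0.07, 0, 0], [0, 0, 0]], [-1, [-0.12, 0, 0.02], [0, 0, 0]], [-1, [-0.17, 0, 0.06], [0, 0, 0]], [-1, [-0.21, 0, 0.1], [0, 0, 0]], [-1, [-0.24, 0, 0.13], [0, 0, 0]], [-1, [-0.24, 0, 0.13], [0, 0, 0]], [-1, [-0.24, 0, 0.13], [0, 0, 0]]])

```text
clock: 23.9
tcp_pos: [0.3758, -0.2224, 0.2208]
tool_rot: [179.6, 0.3, 88.7]
force: [0.7, 0.3, -0.1]
opening: 0.004
gripper_force: 0.0
```

Run:
```python
from h import *
print(bot.state()["tcp_pos"])
im,d=grab_frame("top"); cv2.imwrite("pics/end.png",im[...,::-1]); a=cloud("top",d)
s=a[(abs(a[:,1]+.222)<.1)]
for n,lo,hi,x0,x1 in [("panel",.1,.118,.63,.67),("handle",.085,.1,.6,.655)]:
    q=s[(s[:,2]>lo)&(s[:,2]<hi)&(s[:,0]>x0)&(s[:,0]<x1)]; print(n,len(q),np.percentile(q,[3,50,97],axis=0).round(4).tolist())
im,d=grab_frame("wrist"); cv2.imwrite("pics/endw.png",im[...,::-1])
```

```text
[ 0.37584669 -0.22239037  0.22083208]
panel 179 [[0.6547, -0.3005, 0.1014], [0.6583, -0.2232, 0.1109], [0.6638, -0.1461, 0.1164]]
handle 225 [[0.6229, -0.2873, 0.0902], [0.63, -0.2278, 0.0955], [0.6545, -0.176, 0.0993]]
```

View pics/end.png

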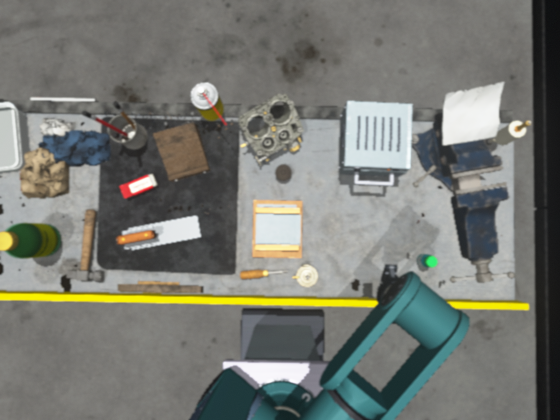

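The final picture shows the rack closed at (375,175), the lifter flat on the mat at (158,233), and the bystanders where they were.

```bash
python3 -c "
from plant import bot
print(bot.finish_job())"
```

```text
the job is handed in; nothing more can be done
None
```

The job is handed in at about 24 s of the allowed 72 s: the plate lies on the rack, the rack is pushed home, and the lifter lies flat on the mat; the hand-in returned no verdict, and I could not see the plate once the rack closed.

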